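# Set the reading stand to 65 degrees and stand the notebook on it

### The arm

A 6-joint arm with a two-finger parallel gripper is mounted at the origin on a cart in front of the work surface, level with it; the furniture and walls round the work are solid. World frame = base frame: x ahead of the robot, y to its left, z up, the work surface at z = 0. Lengths are in m, angles in rad, forces in N, time in s.
With the tool pointing down it reaches from about 0.3 to 0.875 m from the base axis. Payload 4.2 kg.
Tool frame: the origin (TCP) lies on the centre line of the jaws, within the pads' length; the fingertips stand 8 mm ahead of it and the grasp point (between the pads) lies 11 mm behind it (arm.nose_length is the distance from the TCP to the fingertips, in m); z points along the fingers, y is the line along which they close (so a half turn about z gives the same grasp; the last joint's range is limited). The gripper opens to 85 mm and grips with 20 to 120 N. Pads are 22 mm wide; open, the fingers measure 114 mm over their backs; the gripper's body (76 mm by 85 mm) begins 54 mm behind the grasp point. The pads swing forward as they close: fully open they stand 13 mm farther back than shut.
Start: joints at [-1.196, 0.32, 1.565, -0, 1.257, -0.02], TCP at [0.221, -0.531, 0.239] pointing down, gripper open.
Joint ranges: [-3.11, 3.11], [-0.84, 2.01], [0.21, 2.61], [-1.34, 4.49], [0.05, 2.63], [-2.56, 2.56]. Speed limits (rad/s): [2.57, 2.57, 3.14, 3.14, 3.14, 3.14].

### API

Orientations are given as a unit quaternion [w, x, y, z].
In Python, from workcell import arm, vision gives the robot as it stands. The module is installed in compiled form; this text tells all that it offers.
- The arm moves only by the tool drive_tool, never from a script. Its argument "steps" is a list of rows, each an object with "fingers": the opening, from 0 (shut) to 1 (fully open); "linear": the shift along the tool's x, y, z in cm, a list of three; "spin": the turn about the tool's z in degrees. In form: [{"fingers": fingers, "linear": [x, y, z], "spin": spin}, ...]. A call has 1 to 8 rows; each row is the pose to reach, as a shift and turn from the pose commanded when the call began, along the tool's axes at that moment; what a row does not reach only later rows make up. A row lasts 1/12 s, in which the tool goes at most 41.7 mm and 7.16 degrees, less where a joint would pass 70% of its speed; a pose out of reach is approached as far as the arm can. A call with a gripper value outside its range is refused whole. The fingers move at their own pace and stop on an object; the grip force is fixed at half the most. Time passes only in rows, so rows that repeat a pose let the fingers close. It gives the time, the measured TCP pose, the force, the opening and the grip force at its end, in the units of the state.
- arm.state(): the state, without advancing time (a new reading comes with each control period).
- vision.capture(name): name is "side" or "top" or "wrist"; returns a dict with "img" (480x640x3 uint8, red, green, blue), "depth" (480x640 float32, m along the optical axis (not along the pixel's ray), 0 where there is no reading), "mtx" (3x3 intrinsics, pixels), "R" (3x3) and "t" (3): a world point X has camera coordinates R X + t. Camera axes: x right, y down, z forward; pixel columns grow to the right and rows downward; lengths in m; the calibration is good to about 2 mm. A picture is of the moment at which its call begins.
- arm.close_job(): hands the job in; it is judged then, once.
The state is a dict: "time": time; "joint_positions": joint angles; "dq": joint speeds; "joint_efforts": joint torques, N m; "tcp_pos": TCP position; "eef_rot": TCP orientation; "force": force on the tool from outside, world axes, zero at the start; "torque": the same for the moment, N m; "opening": finger opening in m; "grip_force": force on a finger pad.
Only numpy, scipy, OpenCV 4.12 (cv2) and the standard library are available. Lean on these libraries where they do the work, as an engineer would, in place of code of your own. Each camera call takes 0.05 s, during which the arm holds its last target. There are 200 camera calls.

### The job

Raise the rest of the metal reading stand until it stays at 65 degrees to the counter (within 3 degrees) by itself once you have let go; its hinge is stiff but springs back several degrees when released, so check the angle untouched for a couple of seconds and correct it before you go on. Then take the notebook out of the desk sorter and set it down gently, long edge down, centred in the two hooks of the stand and leaning back flat against the rest, which must still be at 65 degrees with the notebook on it. Leave everything else on the desk where it is.

Things in the scene. Friction and masses are not known exactly. Their poses are not given: they have to be found in the camera images.
- stand_hinge (a point): Middle of the stand's hinge axis, 36 mm above the counter; x to the back, y left along the axis. The base is fixed, 200 mm wide, 12 mm high, 52 mm before to 128 mm behind the axis. The friction hinge is stiff (about 4 to 6 N at the top edge move it) and stays where it is left, but has some spring in it: let go, the rest sinks by 3 to 9 degrees after a push up and rises by 2 to 7 after a push down.
- rest_ledge (a point): Where ledge and front face of the stand's tilting rest meet, mid-width: the notebook's lower rear edge belongs on the line through it along y. x up along the plate, y left, z square out of the front face. Angle of the rest = angle of z to vertical: 0 folded flat, starts at about 25 to 50 degrees, 65 wanted (top leaning away from the robot). The hinge axis lies 17 mm down x, 12 mm back along z.
- rest_top (a point): Middle of the upper front edge of the rest, 98 mm up from rest_ledge; same axes. The rest is an aluminium plate 230 mm wide, 5 mm thick, with a window 114 mm wide in the middle below a whole 30 mm high top bar. Fingers reaching down behind it can hook the top edge and pull it towards the robot. The notebook's weight lowers the set rest by up to 1 degree.
- hook_left (a point): Left hook of the rest, at the middle of its ledge (10 mm out from the face, 70 mm left of rest_ledge; a like hook is 70 mm to the right); same axes. Each hook is 46 mm wide, 20 mm deep in the clear from the face to a 5 mm thick lip that rises 13 mm above the ledge.
- notebook_mid (a point): Centre of the tan notebook, spiral-bound on top, stiff, 208 mm long (its x), 146 mm high (its y, up at the start), 10 mm thick (its z, out of the cover), 0.14 to 0.29 kg. It stands loose on its long edge in one of the sorter's front two slots, upper edge free to be pinched from above across the thickness. Either cover may face the reader in the end.
- sorter: Grey metal desk sorter, fixed: base 125 x 180 mm, 6 mm high, origin under its middle on the counter; x across the slots to the back, y along the slots. Four dividers 150 mm long and 3 mm thick, 30 mm apart along x, rise to 86 mm above the counter and make three slots 27 mm wide.
- calculator: Dark pocket calculator, 122 x 74 x 12 mm, standing on its long edge in the other of the sorter's front two slots, top 80 mm above the counter; leave it there. Origin at the middle of its back.
- glasses: Reading glasses, 128 x 137 x 36 mm, on the magazine at the left; leave it. Origin under its middle.
- pen_pot: Turquoise pen pot with pens, 163 mm high, at the back; leave it. Origin under its middle.
- jar: Blue and white jar, 150 mm high, 105 mm wide, at the back; leave it. Origin under its middle.
- small_jar: Small blue and white jar, 105 mm high, at the back; leave it. Origin under its middle.
- ink: Square ink bottle with a black cap, 55 mm high, behind the sorter; leave it. Origin under its middle.
- stapler: Dark red stapler, 149 mm long, at the back right; leave it. Origin under its middle.
- tape: Roll of tape, 96 mm wide, 25 mm high, at the right; leave it. Origin under its middle.

How it is judged:
On the way:
1. the empty rest stands by itself at 65 +- 3 degrees, untouched and still, for one second, the notebook not yet on it (angle between rest_ledge's own z axis and vertical between 1.0821 and 1.1868 rad and contact force between rest and the fingers below 0.2 N and contact force between rest and the arm below 0.2 N and angular speed of rest below 0.05 rad/s and contact force between notebook and rest below 0.05 N and distance between notebook_mid and rest_ledge above 0.15 m), for 1 s.
At the end, for the whole second after the job is handed in: The rest is still and at 65 +- 3 degrees; the notebook stands long edge down in both hooks (centre 66 to 80 mm up from the ledge, within 30 mm of the middle, at most 12 mm from the face, flat to 4.5 degrees), at rest and released (angle between rest_ledge's own z axis and vertical between 1.0821 and 1.1868 rad and x of notebook_mid in the frame of rest_ledge between 0.066 and 0.08 m and y of notebook_mid in the frame of rest_ledge between -0.03 and 0.03 m and z of notebook_mid in the frame of rest_ledge between 0 and 0.012 m and angle between the z axis of notebook_mid and the z axis of rest_ledge, either way round below 0.08 rad and angle between the x axis of notebook_mid and the y axis of rest_ledge, either way round below 0.08 rad and linear speed of notebook below 0.02 m/s and angular speed of rest below 0.05 rad/s and contact force between each of rest, notebook and the fingers below 0.2 N and contact force between each of rest, notebook and the arm below 0.2 N); the robot touches nothing.
It fails at once if another thing on the desk is shifted by more than 25 mm (distance of any of calculator, glasses, pen_pot, jar, small_jar, ink, stapler, tape from where it was at the start of the episode above 0.025 m).
It fails at once if the notebook is banged or pressed hard onto the stand (over 30 N) (contact force between notebook and rest above 30 N or contact force between notebook and stand above 30 N).
It also fails if it takes over 72 s, if anything falls off the work surface, if the arm or the gripper's body presses on something with over 40 N, if the wrist force passes 120 N, or if a joint passes its speed limit or range.

## Working session

There is one attempt and no reset: what is moved stays moved. The work goes in short steps, Python scripts to look and compute and a tool call to move; the robot and the scene stay as the last step left them, time stands still between calls to the robot, and variables do not carry over. Pictures are saved under pics/ and viewed, at most 10 in all, crops included, and the job is handed in when it is done.

Besides the shell and the picture viewer there is one more tool, called after ">>>" as name([rows], argument=value, ...), one row to a line, values as JSON. drive_tool: Moves the arm, as the interface text tells. Its arguments: {"type":"object","properties":{"steps":{"type":"array"}},"required":["steps"]}

```bash
mkdir -p pics
cat > h.py <<'E'
import numpy as np, cv2
from workcell import arm, vision
from scipy.spatial.transform import Rotation as Ro
def cloud(c):
    d=c["depth"];K=c["mtx"];v,u=np.mgrid[0:480,0:640]
    P=np.stack([(u-K[0,2])/K[0,0]*d,(v-K[1,2])/K[1,1]*d,d],-1)
    W=(P-c["t"])@c["R"]; W[d==0]=np.nan
    return W
def toolrot():
    q=arm.state()["eef_rot"]; return Ro.from_quat([q[1],q[2],q[3],q[0]]).as_matrix()
def st():
    s=arm.state(); print({k:np.round(s[k],4).tolist() for k in ["time","joint_positions","tcp_pos","eef_rot","force","opening","grip_force"]})
E
python3 - <<'E'
from h import *
st(); print(toolrot().round(3), arm.nose_length)
for n in ["side","top"]:
    c=vision.capture(n); cv2.imwrite(f"pics/{n}0.png",c["img"][...,::-1]); np.savez(f"{n}0.npz",**c)
    print(n,c["mtx"].round(1).tolist(),(-c["R"].T@c["t"]).round(3), c["R"].round(2).tolist())
E
```

```text
{'time': 0.0, 'joint_positions': [-1.196, 0.3203, 1.5657, 0.0, 1.2574, -0.02], 'tcp_pos': [0.221, -0.5303, 0.2385], 'eef_rot': [-0.0009, 0.9806, 0.1961, -0.0001], 'force': [-0.1458, -0.2803, 0.4922], 'opening': 0.0851, 'grip_force': 0.0}
[[ 0.923  0.385 -0.001]
 [ 0.385 -0.923  0.002]
 [ 0.    -0.002 -1.   ]] 0.008
side [[494.9, 0.0, 316.8], [0.0, 494.9, 231.7], [0.0, 0.0, 1.0]] [ 0.471 -1.129  1.044] [[0.99, -0.13, 0.01], [-0.08, -0.68, -0.73], [0.1, 0.73, -0.68]]
top [[523.4, 0.0, 314.4], [0.0, 523.4, 243.3], [0.0, 0.0, 1.0]] [ 0.339 -0.108  1.52 ] [[0.03, -1.0, -0.01], [-0.98, -0.03, -0.17], [0.17, 0.01, -0.99]]
```

View pics/side0.png

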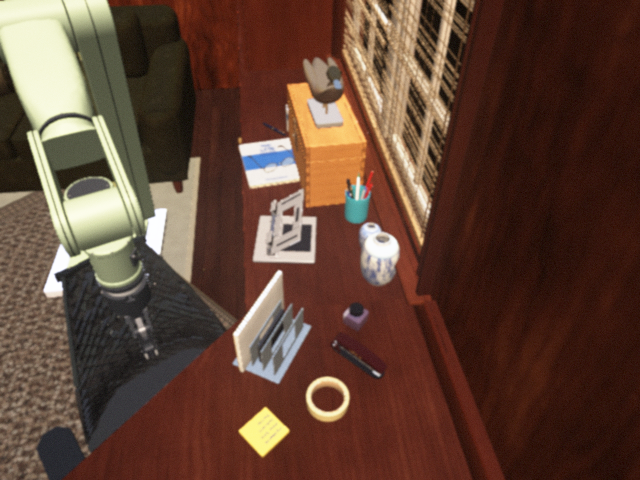

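View pics/top0.png

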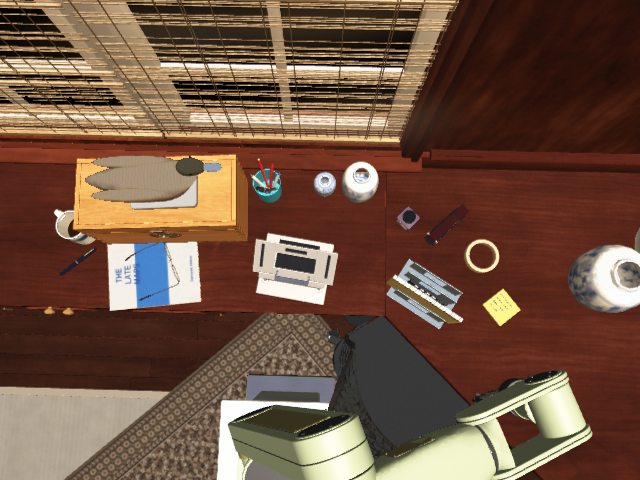

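Side view: stand around (285,235), notebook in the front slot around (262,320). Top view: stand around (295,265), notebook's top edge from (390,277) to (460,320). Next I measure both by depth.

```bash
cat > m.py <<'E'
from h import *
def plane(P,iters=400,th=.003,cond=None,seed=0):
    r=np.random.default_rng(seed);best=None;bn=0
    for _ in range(iters):
        a,b,c=P[r.choice(len(P),3,False)]; n=np.cross(b-a,c-a); l=np.linalg.norm(n)
        if l<1e-7: continue
        n/=l
        if cond and not cond(n): continue
        m=abs((P-a)@n)<th
        if m.sum()>bn: bn=m.sum();best=m
    Q=P[best];c=Q.mean(0);n=np.linalg.svd(Q-c)[2][2]
    if n[2]<0:n=-n
    return n,c,best
E
python3 - <<'E'
from m import *
for n in ["top","side"]:
    c=np.load(n+"0.npz");W=cloud(c)
    if n=="top": a=W[225:310,245:345].reshape(-1,3)
    else: a=W[180:270,245:325].reshape(-1,3)
    a=a[~np.isnan(a[:,0])]
    a=a[(a[:,2]>.03)&(a[:,2]<.2)]
    print(n,len(a),a.min(0).round(3),a.max(0).round(3))
    nn,cc,m=plane(a,cond=lambda n:abs(n[2])<.95)
    print("normal",nn.round(3),cc.round(3),m.sum(),"angle",np.degrees(np.arccos(nn[2])).round(2))
    Q=a[m];h=np.array([nn[0],nn[1]]);
    xax=np.array([-nn[0]*nn[2],-nn[1]*nn[2],nn[0]**2+nn[1]**2]);xax/=np.linalg.norm(xax)
    y=np.cross(nn,xax)
    u=(Q-cc)@xax;v=(Q-cc)@y
    print("x",xax.round(3),"y",y.round(3),"up range",np.percentile(u,[0.5,2,98,99.5]).round(4),"v",np.percentile(v,[.5,2,98,99.5]).round(4))
    t=cc+xax*np.percentile(u,99)+y*(np.percentile(v,.5)+np.percentile(v,99.5))/2
    print("top mid",t.round(4), "ledge",(t-xax*.098).round(4))
    b=W[270:335,380:470] if n=="top" else W[265:380,225:320]
    b=b.reshape(-1,3);b=b[~np.isnan(b[:,0])];b=b[(b[:,2]>.095)&(b[:,2]<.2)]
    p=b[:,:2]; cm=p.mean(0);dd=np.linalg.svd(p-cm)[2]; e=(p-cm)@dd[0]; f=(p-cm)@dd[1]
    print("notebook",len(b),cm.round(4),dd[0].round(3),np.percentile(e,[1,99]).round(3),np.percentile(f,[1,50,99]).round(4),"zmax",np.percentile(b[:,2],[50,90,99]).round(4))
    mid=cm+dd[0]*(np.percentile(e,1)+np.percentile(e,99))/2; print("mid",mid.round(4),"yaw",np.degrees(np.arctan2(dd[0][1],dd[0][0])).round(1))
    z=W.reshape(-1,3); z=z[(abs(z[:,0]-.45)<.25)&(z[:,2]<.02)&(z[:,2]>-.02)]; print("counter z",np.median(z[:,2]).round(4))
E
python3 - <<'E'
import cv2
a=cv2.imread('pics/side0.png')[180:390,220:400]
cv2.imwrite('pics/crop0.png',cv2.resize(a,(514,600),interpolation=cv2.INTER_CUBIC))
E
```

```text
top 2490 [ 0.466 -0.155  0.03 ] [0.644 0.108 0.119]
normal [-0.591  0.087  0.802] [ 0.533 -0.035  0.084] 1600 angle 36.71
x [ 0.793 -0.116  0.598] y [0.145 0.989 0.   ] up range [-0.0686 -0.0648  0.0506  0.0517] v [-0.1157 -0.1127  0.109   0.1116]
top mid [ 0.5739 -0.0433  0.1143] ledge [ 0.4962 -0.032   0.0557]
notebook 594 [ 0.4388 -0.389 ] [-0.529 -0.849] [-0.103  0.103] [-0.0074  0.0018  0.0043] zmax [0.1501 0.1555 0.16  ]
mid [ 0.4388 -0.389 ] yaw -121.9
counter z 0.0018
side 1808 [ 0.464 -0.158  0.03 ] [0.665 0.198 0.117]
normal [-0.587  0.091  0.805] [ 0.531 -0.048  0.082] 1063 angle 36.41
x [ 0.795 -0.124  0.594] y [0.154 0.988 0.   ] up range [-0.067  -0.0627  0.051   0.0519] v [-0.1057 -0.1039  0.1199  0.1237]
top mid [ 0.5734 -0.0454  0.1121] ledge [ 0.4955 -0.0332  0.0539]
notebook 1163 [ 0.4365 -0.4018] [-0.533 -0.846] [-0.112  0.094] [-0.0092  0.0014  0.0036] zmax [0.135  0.1519 0.1555]
mid [ 0.4413 -0.3941] yaw -122.2
counter z -0.0007
```

View pics/crop0.png

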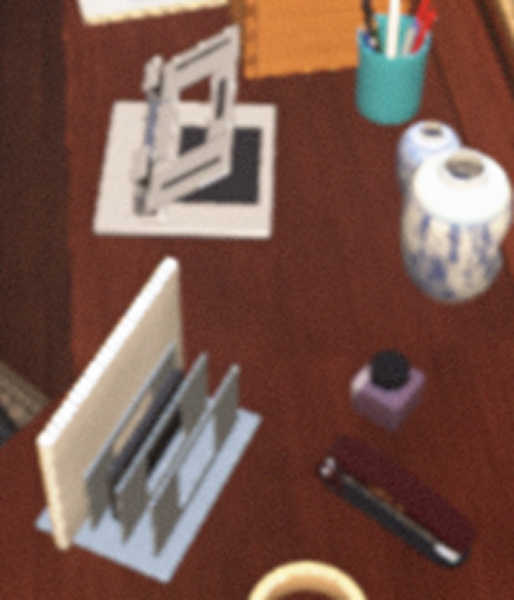

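The rest stands at about 36.5° with the hinge near (0.490, -0.032). The notebook is in the front slot with its middle at (0.44, -0.39) and its length at 58° yaw. Plan: straddle the rest's top edge with open fingers, then pull.

```bash
cat >> h.py <<'E'
H=np.array([.4895,-.0317]); F=np.array([.989,-.150]); F/=np.linalg.norm(F)
def go(p,yang,verbose=True):
    s=arm.state();R=toolrot();d=R.T@(np.array(p)-s["tcp_pos"])
    cur=np.degrees(np.arctan2(R[1,1],R[0,1]));sp=-((yang-cur+180)%360-180)
    print("linear cm",(d*100).round(2),"spin",round(sp,2))
E
python3 -c "
from h import *
p=H+.082*F; print(p,np.degrees(np.arctan2(F[1],F[0]))); go([*p,.20],-8.6)"
```

```text
[ 0.57057283 -0.04399618] -8.624228736337825
linear cm [ 50.98 -31.45   3.91] spin -58.78
```

>>> drive_tool([
  {"fingers":0.8,"linear":[51,-31.5,2],"spin":-58.8},
  {"fingers":0.8,"linear":[51,-31.5,2],"spin":-58.8},
  {"fingers":0.8,"linear":[51,-31.5,2],"spin":-58.8},
  {"fingers":0.8,"linear":[51,-31.5,2],"spin":-58.8},
  {"fingers":0.8,"linear":[51,-31.5,2],"spin":-58.8},
  {"fingers":0.8,"linear":[51,-31.5,2],"spin":-58.8},
  {"fingers":0.8,"linear":[51,-31.5,2],"spin":-58.8},
  {"fingers":0.8,"linear":[51,-31.5,2],"spin":-58.8},
])

```text
time: 0.77
tcp_pos: [0.416, -0.2582, 0.228]
eef_rot: [-0.0, 0.765, 0.645, -0.0]
force: [0.6, -0.9, 0.8]
opening: 0.068
grip_force: 0.0
```

```bash
python3 -c "
from h import *
st();p=H+.082*F; go([*p,.22],-8.6)"
```

```text
{'time': 0.7667, 'joint_positions': [-0.5789, 0.1937, 1.7695, -0.0001, 1.1786, -0.4089], 'tcp_pos': [0.416, -0.2582, 0.228], 'eef_rot': [-0.0001, 0.7646, 0.6445, -0.0001], 'force': [0.5583, -0.9238, 0.7622], 'opening': 0.068, 'grip_force': 0.0}
linear cm [23.73 11.61  0.79] spin -1.14
```

>>> drive_tool([
  {"fingers":0.8,"linear":[23.7,11.6,0.8],"spin":-1.1},
  {"fingers":0.8,"linear":[23.7,11.6,0.8],"spin":-1.1},
  {"fingers":0.8,"linear":[23.7,11.6,0.8],"spin":-1.1},
  {"fingers":0.8,"linear":[23.7,11.6,0.8],"spin":-1.1},
  {"fingers":0.8,"linear":[23.7,11.6,0.8],"spin":-1.1},
  {"fingers":0.8,"linear":[23.7,11.6,0.8],"spin":-1.1},
  {"fingers":0.8,"linear":[23.7,11.6,0.8],"spin":-1.1},
  {"fingers":0.8,"linear":[23.7,11.6,0.8],"spin":-1.1},
])

```text
time: 1.43
tcp_pos: [0.5726, -0.0442, 0.2192]
eef_rot: [-0.0, 0.759, 0.651, 0.0]
force: [-0.2, -0.4, -0.1]
opening: 0.0684
grip_force: 0.0
```

```bash
python3 -c "
from h import *
st();p=H+.082*F; go([*p,.093],-8.6)
c=vision.capture('wrist');cv2.imwrite('pics/w1.png',c['img'][...,::-1])"
```

```text
{'time': 1.4333, 'joint_positions': [-0.0975, 0.3321, 1.5981, 0.0007, 1.212, 0.0547], 'tcp_pos': [0.5726, -0.0442, 0.2192], 'eef_rot': [-0.0005, 0.7589, 0.6512, 0.0], 'force': [-0.1682, -0.3609, -0.055], 'opening': 0.0684, 'grip_force': 0.0}
linear cm [-0.02 -0.2  12.62] spin -0.13
```

View pics/w1.png

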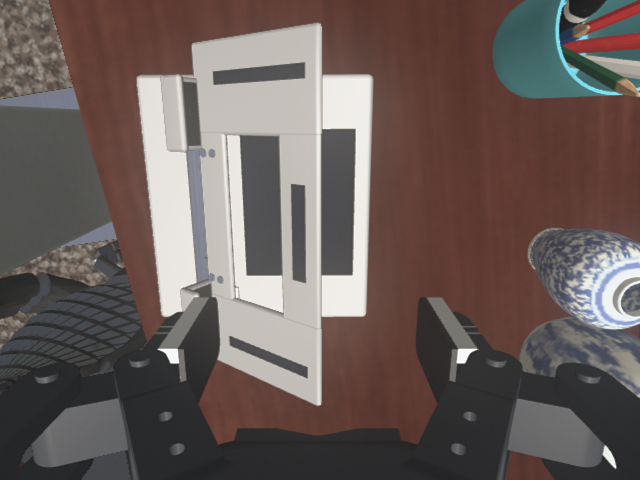

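The wrist view shows the rest's top edge along column ~321 (rows 25–405), squarely between the fingers (tips near (200,320) and (440,320)), with the hooks at left. I'll refine with its depth.

```bash
cat >> m.py <<'E'
def rest(n,box,show=True):
    c=vision.capture(n);W=cloud(c);a=W.reshape(-1,3);a=a[~np.isnan(a[:,0])]
    q=a[:,:2]-H; f=q@F; l=q@np.array([-F[1],F[0]])
    a=a[(f>-.03)&(f<.13)&(abs(l)<.125)&(a[:,2]>.05)&(a[:,2]<.16)]
    nn,cc,m=plane(a,cond=lambda n:abs(n[2])<.95 and abs(n@np.array([-F[1],F[0],0]))<.1,th=.002)
    Q=a[m];xa=np.array([0,0,1])-nn*nn[2];xa/=np.linalg.norm(xa);y=np.cross(nn,xa)
    if y[1]<0:y=-y
    u=(Q-cc)@xa;v=(Q-cc)@y;t=cc+xa*np.percentile(u,99.5)+y*(np.percentile(v,.3)+np.percentile(v,99.7))/2
    print(n,"angle",np.degrees(np.arccos(nn[2])).round(2),"yaw",np.degrees(np.arctan2(-nn[1],-nn[0])).round(2),"n",m.sum(),"v",np.percentile(v,[.3,99.7]).round(3),"top",t.round(4),"ledge",(t-.098*xa).round(4),"z at top")
    return nn,t
E
python3 -c "
from m import *
rest('wrist',None)"
```

```text
bash:   611 Killed                     python3 -c "
from m import *
rest('wrist',None)"
```

```bash
sed -i 's/np.linalg.svd(Q-c)\[2\]/np.linalg.svd(Q-c,full_matrices=False)[2]/; s/^    nn,cc,m=plane(a,cond/    a=a[::max(1,len(a)\/\/8000)]\n    nn,cc,m=plane(a,cond/' m.py
python3 -c "
from m import *
rest('wrist',None)"
```

```text
wrist angle 35.7 yaw -8.68 n 8105 v [-0.129  0.098] top [ 0.5742 -0.0434  0.114 ] ledge [ 0.4955 -0.0314  0.0569] z at top
```

>>> drive_tool([
  {"fingers":0.8,"linear":[0,-0.1,4],"spin":0},
  {"fingers":0.8,"linear":[0,-0.1,8],"spin":0},
  {"fingers":0.8,"linear":[0,-0.1,11],"spin":0},
  {"fingers":0.8,"linear":[0,-0.1,12.6],"spin":0},
  {"fingers":0.8,"linear":[0,-0.1,12.6],"spin":0},
])

```text
time: 2.0
tcp_pos: [0.5663, -0.0485, 0.0905]
eef_rot: [-0.003, 0.761, 0.649, -0.003]
force: [-0.5, 0.0, -0.1]
opening: 0.0684
grip_force: 0.0
```

>>> drive_tool([
  {"fingers":0.8,"linear":[0,-1.5,0],"spin":0},
  {"fingers":0.8,"linear":[0,-2.6,-0.2],"spin":0},
  {"fingers":0.8,"linear":[0,-3.6,-0.6],"spin":0},
  {"fingers":0.8,"linear":[0,-4.6,-1],"spin":0},
  {"fingers":0.8,"linear":[0,-5.6,-1.5],"spin":0},
  {"fingers":0.8,"linear":[0,-6.6,-1.8],"spin":0},
  {"fingers":0.8,"linear":[0,-7.4,-2],"spin":0},
  {"fingers":0.8,"linear":[0,-7.4,-2],"spin":0},
])

```text
time: 2.67
tcp_pos: [0.5012, -0.0364, 0.1191]
eef_rot: [0.006, 0.76, 0.649, 0.005]
force: [6.0, -0.0, 4.5]
opening: 0.0683
grip_force: 3.4
```

```bash
python3 -c "
from m import *
st()
for n in ['wrist','top','side']: rest(n,None)
p=arm.state()['tcp_pos'];print('h',(p[:2]-H)@F)"
```

```text
{'time': 2.6667, 'joint_positions': [-0.0951, 0.313, 1.9127, -0.0006, 0.9003, 0.0626], 'tcp_pos': [0.5012, -0.0364, 0.1191], 'eef_rot': [0.0058, 0.7605, 0.6493, 0.0052], 'force': [5.9661, -0.0075, 4.4664], 'opening': 0.0683, 'grip_force': 3.368}
wrist angle 61.35 yaw -8.51 n 6769 v [-0.124  0.069] top [ 0.5393 -0.0285  0.1529] ledge [ 0.4928 -0.0215  0.0669] z at top
top angle 61.48 yaw -8.27 n 428 v [-0.054  0.174] top [ 0.5347 -0.0377  0.1477] ledge [ 0.4884 -0.0309  0.0616] z at top
side angle 60.96 yaw -8.63 n 482 v [-0.088  0.139] top [ 0.5398 -0.0421  0.154 ] ledge [ 0.4928 -0.035   0.0683] z at top
h 0.013085230842636575
```

>>> drive_tool([
  {"fingers":0.8,"linear":[0,-0.8,-0.2],"spin":0},
  {"fingers":0.8,"linear":[0,-1.4,-0.3],"spin":0},
  {"fingers":0.8,"linear":[0,-1.8,-0.3],"spin":0},
  {"fingers":0.8,"linear":[0,-1.8,-0.3],"spin":0},
  {"fingers":0.8,"linear":[0,-1.8,-0.3],"spin":0},
  {"fingers":0.8,"linear":[0,-1.8,-0.3],"spin":0},
])

```text
time: 3.32
tcp_pos: [0.4816, -0.0332, 0.1192]
eef_rot: [0.003, 0.76, 0.649, 0.002]
force: [4.8, -1.3, 3.1]
opening: 0.0685
grip_force: 2.5
```

```bash
python3 -c "
from m import *
rest('wrist',None);rest('top',None)
p=arm.state()['tcp_pos'];print('h',(p[:2]-H)@F)"
```

```text
wrist angle 71.76 yaw -8.5 n 6436 v [-0.13   0.068] top [ 0.5165 -0.0268  0.1574] ledge [ 0.4862 -0.0222  0.0643] z at top
top angle 71.69 yaw -8.62 n 324 v [-0.048  0.181] top [ 0.514  -0.0343  0.1531] ledge [ 0.4836 -0.0297  0.06  ] z at top
h -0.00791803177884896
```

>>> drive_tool([
  {"fingers":0.8,"linear":[0,0.8,0],"spin":0},
  {"fingers":0.8,"linear":[0,1.6,0],"spin":0},
  {"fingers":0.8,"linear":[0,2.6,0],"spin":0},
  {"fingers":0.8,"linear":[0,2.6,0],"spin":0},
  {"fingers":0.8,"linear":[0,2.6,0],"spin":0},
  {"fingers":0.8,"linear":[0,2.6,0],"spin":0},
  {"fingers":0.8,"linear":[0,2.6,0],"spin":0},
])

```text
time: 4.0
tcp_pos: [0.5042, -0.0366, 0.1168]
eef_rot: [-0.001, 0.76, 0.65, -0.001]
force: [-0.2, -0.2, -0.3]
opening: 0.0683
grip_force: 0.0
```

```bash
python3 -c "
from m import *
rest('wrist',None);rest('top',None)
p=arm.state()['tcp_pos'];print('h',(p[:2]-H)@F)"
```

```text
wrist angle 65.96 yaw -8.57 n 5389 v [-0.125  0.066] top [ 0.526  -0.0258  0.1475] ledge [ 0.4865 -0.0199  0.058 ] z at top
top angle 66.4 yaw -8.97 n 463 v [-0.068  0.16 ] top [ 0.5255 -0.0362  0.1496] ledge [ 0.4867 -0.0301  0.0597] z at top
h 0.015525856334654857
```

>>> drive_tool([
  {"fingers":0.8,"linear":[0,0,-3],"spin":0},
  {"fingers":0.8,"linear":[0,0,-7],"spin":0},
  {"fingers":0.8,"linear":[0,-2,-11],"spin":0},
  {"fingers":0.8,"linear":[0,-4,-14],"spin":0},
  {"fingers":0.8,"linear":[0,-4,-16],"spin":0},
  {"fingers":0.8,"linear":[0,-4,-16],"spin":0},
  {"fingers":0.8,"linear":[0,-4,-16],"spin":0},
  {"fingers":0.8,"linear":[0,-4,-16],"spin":0},
])

```text
time: 4.77
tcp_pos: [0.4649, -0.0304, 0.2762]
eef_rot: [-0.001, 0.76, 0.65, -0.001]
force: [-0.6, 0.3, -0.5]
opening: 0.0681
grip_force: 0.0
```

```bash
python3 -c "
from m import *
st()
for n in ['wrist','top','side']: rest(n,None)
c=vision.capture('wrist');cv2.imwrite('pics/w2.png',c['img'][...,::-1]);np.savez('w2.npz',**c)
print(go([.44,-.39,.28],-32))"
```

```text
{'time': 4.7667, 'joint_positions': [-0.0899, 0.1238, 1.7312, -0.0001, 1.2884, 0.0669], 'tcp_pos': [0.4649, -0.0304, 0.2762], 'eef_rot': [-0.0006, 0.7603, 0.6496, -0.0007], 'force': [-0.6206, 0.3481, -0.4787], 'opening': 0.0681, 'grip_force': 0.0}
wrist angle 65.97 yaw -8.72 n 9563 v [-0.126  0.101] top [ 0.5244 -0.0357  0.1475] ledge [ 0.4849 -0.0297  0.058 ] z at top
top angle 66.08 yaw -9.33 n 367 v [-0.032  0.037] top [ 0.514  -0.1151  0.1508] ledge [ 0.4748 -0.1086  0.0612] z at top
side angle 65.68 yaw -8.6 n 469 v [-0.105  0.126] top [ 0.5246 -0.0382  0.1464] ledge [ 0.4848 -0.0322  0.0571] z at top
linear cm [-35.91   3.14  -0.43] spin 23.02
None
```

View pics/w2.png

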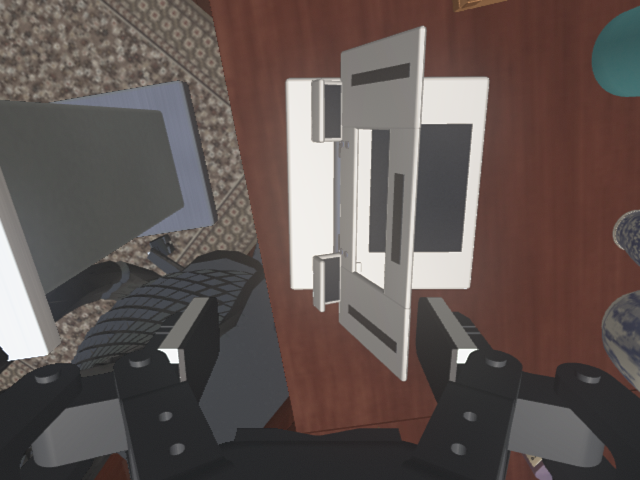

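Wrist view: the rest is raised. The hook lips are at columns ~313–341 (rows 80–142 and 253–310), and the window and top bar are clear. The angle reads 65.9° untouched for over a second. Next: measure the lips and go to the notebook.

>>> drive_tool([
  {"fingers":0.6,"linear":[-4,0.3,-0.4],"spin":6},
  {"fingers":0.6,"linear":[-8,0.7,-0.4],"spin":12},
  {"fingers":0.6,"linear":[-12,1,-0.4],"spin":18},
  {"fingers":0.6,"linear":[-16,1.4,-0.4],"spin":23},
  {"fingers":0.6,"linear":[-20,1.7,-0.4],"spin":23},
  {"fingers":0.6,"linear":[-24,2,-0.4],"spin":23},
  {"fingers":0.6,"linear":[-28,2.5,-0.4],"spin":23},
  {"fingers":0.6,"linear":[-32,2.8,-0.4],"spin":23},
])

```text
time: 5.63
tcp_pos: [0.4427, -0.3529, 0.2801]
eef_rot: [-0.001, 0.875, 0.485, -0.0]
force: [0.3, -0.5, -0.0]
opening: 0.0512
grip_force: 0.0
```

Run:
```python
from m import *
go([.44,-.39,.28],-32)
L=np.array([-F[1],F[0]])
c=np.load('w2.npz');a=cloud(c).reshape(-1,3);a=a[~np.isnan(a[:,0])]
f=(a[:,:2]-H)@F;l=(a[:,:2]-H)@L
m=(f>-.035)&(f<-.005)&(a[:,2]>.07)&(a[:,2]<.09)&(abs(l)<.12)
for s in (1,-1):
    k=m&(l*s>0); print("lip",k.sum(),"f",np.percentile(f[k],[2,50,98]).round(4),"l",np.percentile(l[k],[1,99]).round(4),"z",np.percentile(a[k,2],[5,50,98]).round(4))
```

```text
linear cm [-3.29  1.73  0.01] spin -0.0
lip 667 f [-0.0266 -0.0227 -0.019 ] l [0.0488 0.0928] z [0.071  0.0774 0.0799]
lip 476 f [-0.027  -0.0229 -0.0195] l [-0.0909 -0.0462] z [0.071  0.0776 0.0799]
```

Run:
```python
from m import *
c=vision.capture('wrist');cv2.imwrite('pics/w3.png',c['img'][...,::-1])
W=cloud(c).reshape(-1,3);b=W[~np.isnan(W[:,0])]
b=b[(b[:,2]>.140)&(b[:,2]<.175)&(np.hypot(b[:,0]-.44,b[:,1]+.39)<.13)]
p=b[:,:2];cm=p.mean(0);dd=np.linalg.svd(p-cm,full_matrices=False)[2];e=(p-cm)@dd[0];f=(p-cm)@dd[1]
pe=np.percentile(e,[.5,99.5]);pf=np.percentile(f,[1,99]);mid=cm+dd[0]*pe.mean()+dd[1]*pf.mean()
print(len(b),"mid",mid.round(4),"yaw",np.degrees(np.arctan2(dd[0][1],dd[0][0])).round(2),pe.round(4),pf.round(4),"z",np.percentile(b[:,2],[5,50,95,99]).round(4))
```

```text
5249 mid [ 0.4392 -0.39  ] yaw -122.1 [-0.0933  0.112 ] [-0.0065  0.0056] z [0.149  0.1531 0.1567 0.1578]
```

View pics/w3.png

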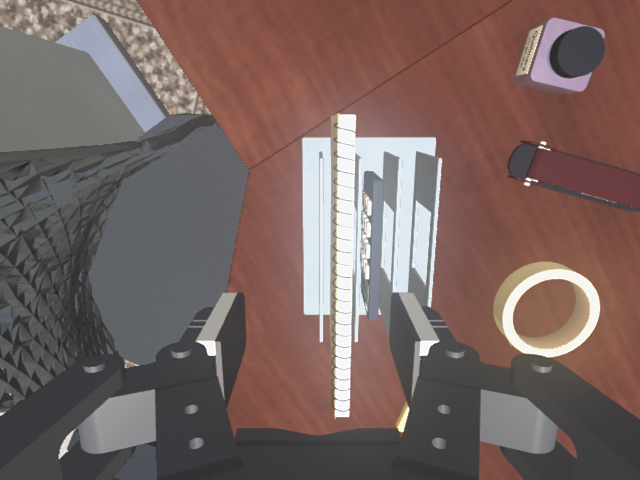

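Wrist view: the notebook's top edge runs from (343,115) to (342,417), in the front slot between the dividers, with the calculator behind it at (372,245). Now straight to above it and down.

```bash
python3 -c "
from h import *
st();go([.4392,-.390,.125],-32.1)"
```

```text
{'time': 5.6833, 'joint_positions': [-0.7006, 0.2889, 1.5075, -0.0059, 1.3429, -0.1368], 'tcp_pos': [0.4421, -0.3601, 0.2794], 'eef_rot': [0.0021, 0.8756, 0.4831, -0.0023], 'force': [1.9298, -6.9152, 0.6848], 'opening': 0.0513, 'grip_force': 0.0}
linear cm [-2.59  1.33 15.46] spin -0.13
```

>>> drive_tool([
  {"fingers":0.6,"linear":[-2.6,1.3,4],"spin":0},
  {"fingers":0.6,"linear":[-2.6,1.3,7],"spin":0},
  {"fingers":0.6,"linear":[-2.6,1.3,7],"spin":0},
  {"fingers":0.6,"linear":[-2.6,1.3,7],"spin":0},
  {"fingers":0.6,"linear":[-2.6,1.3,7],"spin":0},
])

```text
time: 6.1
tcp_pos: [0.4412, -0.3796, 0.2123]
eef_rot: [0.0, 0.874, 0.485, 0.0]
force: [-0.5, 0.2, 0.4]
opening: 0.0507
grip_force: 0.0
```

```bash
python3 -c "
from h import *
st();go([.4392,-.390,.125],-32.1)"
```

```text
{'time': 6.1, 'joint_positions': [-0.7304, 0.3479, 1.5921, 0.0003, 1.2004, -0.1728], 'tcp_pos': [0.4412, -0.3796, 0.2123], 'eef_rot': [0.0005, 0.8744, 0.4851, 0.0003], 'force': [-0.4758, 0.1549, 0.4023], 'opening': 0.0507, 'grip_force': 0.0}
linear cm [-0.98  0.37  8.73] spin 0.14
```

>>> drive_tool([
  {"fingers":0.6,"linear":[-1,0.4,3],"spin":0},
  {"fingers":0.6,"linear":[-1,0.4,6],"spin":0},
  {"fingers":0.6,"linear":[-1,0.4,8.7],"spin":0},
  {"fingers":0.6,"linear":[-1,0.4,8.7],"spin":0},
  {"fingers":0.6,"linear":[-1,0.4,8.7],"spin":0},
  {"fingers":0.3,"linear":[-1,0.4,8.7],"spin":0},
  {"fingers":0,"linear":[-1,0.4,8.7],"spin":0},
  {"fingers":0,"linear":[-1,0.4,8.7],"spin":0},
])

```text
time: 6.77
tcp_pos: [0.4396, -0.3912, 0.1266]
eef_rot: [0.002, 0.874, 0.485, 0.001]
force: [0.9, 0.3, 0.1]
opening: 0.0155
grip_force: 0.0
```

>>> drive_tool([
  {"fingers":0,"linear":[0,0,0],"spin":0},
  {"fingers":0,"linear":[0,0,0],"spin":0},
  {"fingers":0,"linear":[0,0,0],"spin":0},
  {"fingers":0,"linear":[0,0,0],"spin":0},
])

```text
time: 7.1
tcp_pos: [0.4395, -0.3911, 0.1264]
eef_rot: [0.002, 0.875, 0.485, 0.001]
force: [0.6, 1.3, 7.1]
opening: 0.0085
grip_force: 59.7
```

>>> drive_tool([
  {"fingers":0,"linear":[0,0,-1.5],"spin":0},
  {"fingers":0,"linear":[0,0,-4],"spin":0},
  {"fingers":0,"linear":[0,0,-7],"spin":0},
  {"fingers":0,"linear":[0,0,-10],"spin":0},
  {"fingers":0,"linear":[0,0,-13],"spin":0},
  {"fingers":0,"linear":[0,0,-16],"spin":0},
  {"fingers":0,"linear":[0,0,-18],"spin":0},
  {"fingers":0,"linear":[0,0,-18],"spin":0},
])

```text
time: 7.77
tcp_pos: [0.4398, -0.3917, 0.3095]
eef_rot: [0.005, 0.875, 0.485, 0.002]
force: [1.0, -0.3, -1.7]
opening: 0.0085
grip_force: 58.7
```

```bash
python3 -c "
from h import *
st();p=H-.02*F; go([*p,.30],-8.7)"
```

```text
{'time': 7.7667, 'joint_positions': [-0.747, 0.3032, 1.4129, -0.0, 1.4153, -0.1888], 'tcp_pos': [0.4398, -0.3917, 0.3095], 'eef_rot': [0.0048, 0.8746, 0.4849, 0.0016], 'force': [1.0471, -0.3165, -1.7266], 'opening': 0.0085, 'grip_force': 58.7215}
linear cm [ 32.37 -16.7    0.72] spin -23.29
```

>>> drive_tool([
  {"fingers":0,"linear":[2,-1,0],"spin":-2},
  {"fingers":0,"linear":[5,-2.6,0],"spin":-5},
  {"fingers":0,"linear":[8,-4.2,0],"spin":-8},
  {"fingers":0,"linear":[11,-5.7,0],"spin":-11},
  {"fingers":0,"linear":[14,-7.2,0],"spin":-14},
  {"fingers":0,"linear":[17,-8.8,0],"spin":-17},
  {"fingers":0,"linear":[20,-10.3,0],"spin":-20},
  {"fingers":0,"linear":[22,-11.4,0],"spin":-22},
])

```text
time: 8.43
tcp_pos: [0.4573, -0.1405, 0.3024]
eef_rot: [-0.002, 0.765, 0.644, -0.0]
force: [0.7, -0.1, -1.6]
opening: 0.0086
grip_force: 58.7
```

```bash
python3 -c "
from h import *
st();p=H-.02*F; go([*p,.30],-8.7)"
```

```text
{'time': 8.4333, 'joint_positions': [-0.3228, 0.1313, 1.6562, 0.0012, 1.3574, -0.1523], 'tcp_pos': [0.4573, -0.1405, 0.3024], 'eef_rot': [-0.0017, 0.7649, 0.6442, -0.0004], 'force': [0.6829, -0.1252, -1.6396], 'opening': 0.0086, 'grip_force': 58.7232}
linear cm [11.23 -0.68  0.26] spin -1.09
```

>>> drive_tool([
  {"fingers":0,"linear":[3,-0.2,0],"spin":-1},
  {"fingers":0,"linear":[6,-0.4,0],"spin":-1},
  {"fingers":0,"linear":[9,-0.5,0],"spin":-1},
  {"fingers":0,"linear":[10.8,-0.6,0],"spin":-1},
  {"fingers":0,"linear":[10.8,-0.6,0],"spin":-1},
  {"fingers":0,"linear":[10.8,-0.6,0],"spin":-1},
  {"fingers":0,"linear":[10.8,-0.6,0],"spin":-1},
  {"fingers":0,"linear":[10.8,-0.6,0],"spin":-1},
])

```text
time: 9.1
tcp_pos: [0.4708, -0.0369, 0.3035]
eef_rot: [-0.0, 0.761, 0.649, -0.001]
force: [-0.4, -0.2, -2.1]
opening: 0.0085
grip_force: 58.7
```

Run:
```python
from m import *
st();p=H-.0115*F; go([*p,.30],-8.7)
L=np.array([-F[1],F[0]])
for n in ('side','top'):
    c=vision.capture(n);cv2.imwrite(f'pics/{n}4.png',c['img'][...,::-1])
    W=cloud(c).reshape(-1,3);b=W[~np.isnan(W[:,0])]
    q=b[:,:2]-H;f=q@F;l=q@L
    k=(abs(f+.02)<.03)&(abs(l)<.16)&(b[:,2]>.165)&(b[:,2]<.30)
    print(n,k.sum(),'f',np.percentile(f[k],[2,50,98]).round(4),'l',np.percentile(l[k],[1,99]).round(4),'z',np.percentile(b[k,2],[.5,2,50,99]).round(4))
    if n=='side':
        cr=c['img'][130:290,200:360,::-1]; cv2.imwrite('pics/s4c.png',cv2.resize(cr,(600,600),interpolation=cv2.INTER_CUBIC))
```

```text
{'time': 9.1, 'joint_positions': [-0.1021, 0.1196, 1.6674, -0.0005, 1.3558, 0.0559], 'tcp_pos': [0.4708, -0.0369, 0.3035], 'eef_rot': [-0.0003, 0.7607, 0.6491, -0.0006], 'force': [-0.3832, -0.2173, -2.109], 'opening': 0.0085, 'grip_force': 58.7464}
linear cm [0.8  0.62 0.35] spin -0.35
side 494 f [-0.0235 -0.0134 -0.0122] l [-0.1145  0.0881] z [0.1823 0.1837 0.2367 0.2993]
top 122 f [-0.0233 -0.0228 -0.0219] l [-0.1112  0.0761] z [0.183  0.186  0.2335 0.2958]
```

View pics/s4c.png

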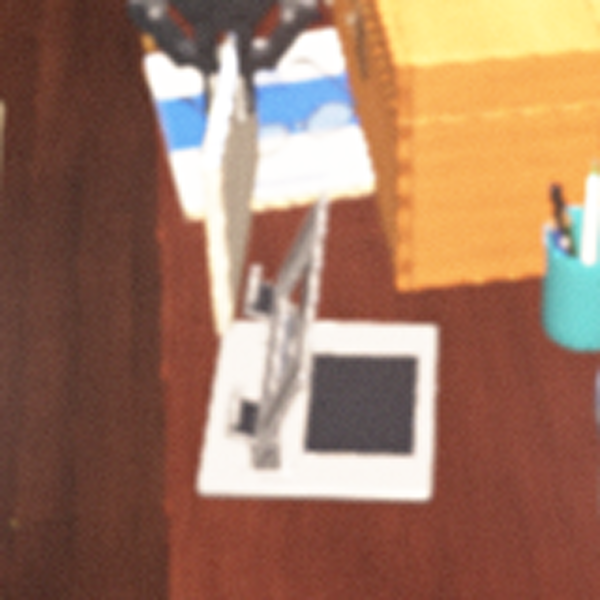

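Side view crop: the notebook hangs vertically just in front of and above the hooks, with its near lower corner at (225,330) and the hooks at (265,290) and (245,415). Align it and lower to just above the lips.

>>> drive_tool([
  {"fingers":0,"linear":[0.6,0.3,0],"spin":-0.3},
  {"fingers":0,"linear":[1.2,0.6,1],"spin":-0.3},
  {"fingers":0,"linear":[1.2,0.6,3],"spin":-0.3},
  {"fingers":0,"linear":[1.2,0.6,5.5],"spin":-0.3},
  {"fingers":0,"linear":[1.2,0.6,8],"spin":-0.3},
  {"fingers":0,"linear":[1.2,0.6,9.5],"spin":-0.3},
  {"fingers":0,"linear":[1.2,0.6,9.5],"spin":-0.3},
  {"fingers":0,"linear":[1.2,0.6,9.5],"spin":-0.3},
])

```text
time: 9.87
tcp_pos: [0.4789, -0.0248, 0.2084]
eef_rot: [-0.001, 0.759, 0.652, -0.001]
force: [-0.1, 0.3, -1.9]
opening: 0.0085
grip_force: 58.9
```

Run:
```python
from m import *
st();p=H-.0115*F; go([*p,.18],-8.7)
q=arm.state()['tcp_pos'][:2]-H;L=np.array([-F[1],F[0]]);print('tcp f',q@F,'l',q@L)
n='side'
c=vision.capture(n)
W=cloud(c).reshape(-1,3);b=W[~np.isnan(W[:,0])]
q=b[:,:2]-H;f=q@F;l=q@L
for nm,k in (('nb',(abs(f+.02)<.025)&(abs(l)<.16)&(b[:,2]>.17)&(b[:,2]<.2)),('lip',(f>-.04)&(f<-.01)&(l<-.04)&(l>-.1)&(b[:,2]>.065)&(b[:,2]<.082))):
    print(nm,k.sum(),'f',np.percentile(f[k],[2,50,98]).round(4),'l',np.percentile(l[k],[1,99]).round(4),'z',np.percentile(b[k,2],[.5,2,50,99]).round(4))
cr=c['img'][150:270,230:350,::-1]; cv2.imwrite('pics/s5c.png',cv2.resize(cr,(600,600),interpolation=cv2.INTER_CUBIC))
```

```text
{'time': 9.8667, 'joint_positions': [-0.0759, 0.1946, 1.8213, 0.0, 1.1276, 0.0756], 'tcp_pos': [0.4789, -0.0248, 0.2084], 'eef_rot': [-0.0007, 0.7586, 0.6516, -0.0007], 'force': [-0.0786, 0.3357, -1.8981], 'opening': 0.0085, 'grip_force': 58.8686}
linear cm [-0.52  0.01  2.84] spin 0.02
tcp f -0.011546740687892567 l 0.005180747286489562
nb 80 f [-0.0161 -0.0071 -0.0062] l [-0.1019  0.0171] z [0.1703 0.1711 0.1837 0.1995]
lip 25 f [-0.0286 -0.0234 -0.0175] l [-0.0935 -0.0561] z [0.0651 0.0651 0.0725 0.0774]
```

View pics/s5c.png

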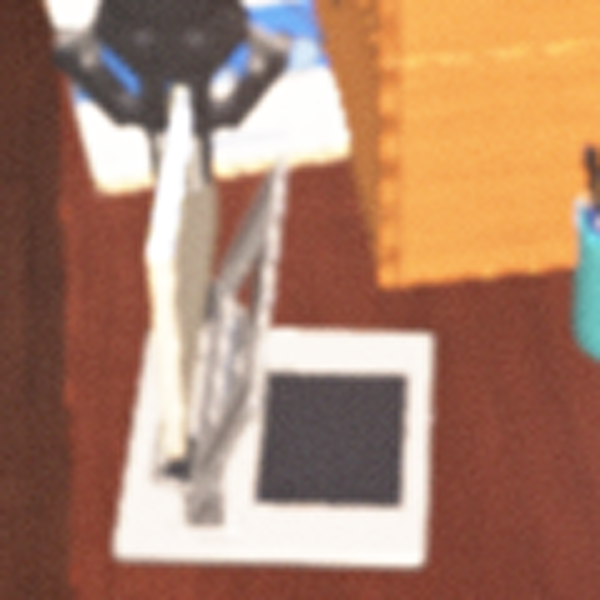

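The crop shows the notebook's lower near corner at (175,460), right over the near hook's slot between lip and plate. Lower slowly and watch the force.

>>> drive_tool([
  {"fingers":0,"linear":[0,0,0.6],"spin":0},
  {"fingers":0,"linear":[0,0,1.2],"spin":0},
  {"fingers":0,"linear":[0,0,1.6],"spin":0},
  {"fingers":0,"linear":[0,0,2],"spin":0},
  {"fingers":0,"linear":[0,0,2.2],"spin":0},
  {"fingers":0,"linear":[0,0,2.4],"spin":0},
  {"fingers":0,"linear":[0,0,2.4],"spin":0},
])

```text
time: 10.5
tcp_pos: [0.4788, -0.0251, 0.1848]
eef_rot: [-0.0, 0.759, 0.652, -0.0]
force: [-0.0, -0.7, -2.1]
opening: 0.0084
grip_force: 58.9
```

>>> drive_tool([
  {"fingers":0,"linear":[0,0,0.1],"spin":0},
  {"fingers":0,"linear":[0,0,0.2],"spin":0},
  {"fingers":0,"linear":[0,0,0.2],"spin":0},
  {"fingers":0,"linear":[0,0,0.2],"spin":0},
])

```text
time: 10.83
tcp_pos: [0.479, -0.0251, 0.1833]
eef_rot: [0.0, 0.759, 0.652, 0.0]
force: [0.3, -1.0, -2.6]
opening: 0.0087
grip_force: 58.9
```

>>> drive_tool([
  {"fingers":0,"linear":[0,0,0.1],"spin":0},
  {"fingers":0,"linear":[0,0,0.2],"spin":0},
  {"fingers":0,"linear":[0,0,0.2],"spin":0},
  {"fingers":0,"linear":[0,0,0.2],"spin":0},
])

```text
time: 11.17
tcp_pos: [0.4791, -0.0251, 0.1812]
eef_rot: [0.0, 0.759, 0.652, 0.0]
force: [0.3, -0.3, -1.7]
opening: 0.0087
grip_force: 59.0
```

>>> drive_tool([
  {"fingers":0,"linear":[0,0,0.1],"spin":0},
  {"fingers":0,"linear":[0,0,0.2],"spin":0},
  {"fingers":0,"linear":[0,0,0.2],"spin":0},
  {"fingers":0,"linear":[0,0,0.2],"spin":0},
])

```text
time: 11.5
tcp_pos: [0.4798, -0.0252, 0.1802]
eef_rot: [0.001, 0.759, 0.652, 0.001]
force: [-0.2, 0.2, 5.2]
opening: 0.0085
grip_force: 60.0
```

>>> drive_tool([
  {"fingers":0.15,"linear":[0,0,-0.1],"spin":0},
  {"fingers":0.2,"linear":[0,0,-0.1],"spin":0},
  {"fingers":0.25,"linear":[0,0,-0.1],"spin":0},
  {"fingers":0.3,"linear":[0,0,-0.1],"spin":0},
  {"fingers":0.35,"linear":[0,0,-0.1],"spin":0},
  {"fingers":0.4,"linear":[0,0,-0.1],"spin":0},
  {"fingers":0.4,"linear":[0,0,-0.1],"spin":0},
  {"fingers":0.4,"linear":[0,0,-0.1],"spin":0},
])

```text
time: 12.17
tcp_pos: [0.4789, -0.0251, 0.1801]
eef_rot: [-0.0, 0.759, 0.652, -0.0]
force: [-0.2, -0.1, -0.4]
opening: 0.0342
grip_force: 0.0
```

Run:
```python
from m import *
st();n='side'
c=vision.capture(n)
cr=c['img'][150:270,230:350,::-1]; cv2.imwrite('pics/s6c.png',cv2.resize(cr,(600,600),interpolation=cv2.INTER_CUBIC))
```

```text
{'time': 12.1667, 'joint_positions': [-0.0763, 0.2199, 1.8663, -0.0001, 1.0556, 0.0753], 'tcp_pos': [0.4789, -0.0251, 0.1801], 'eef_rot': [-0.0, 0.7586, 0.6515, -0.0001], 'force': [-0.1884, -0.1244, -0.3771], 'opening': 0.0342, 'grip_force': 0.0342}
```

View pics/s6c.png

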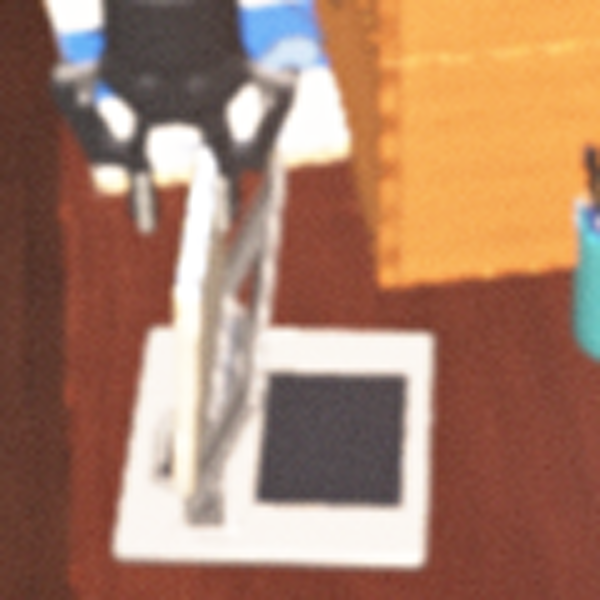

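Crop: the notebook's foot is in the near hook at (185,490) and its top leans back on the rear finger near (215,190). Ease the fingers back.

>>> drive_tool([
  {"fingers":0.45,"linear":[0,0.4,0],"spin":0},
  {"fingers":0.5,"linear":[0,0.8,0],"spin":0},
  {"fingers":0.55,"linear":[0,1.2,-0.1],"spin":0},
  {"fingers":0.6,"linear":[0,1.6,-0.2],"spin":0},
  {"fingers":0.65,"linear":[0,2,-0.3],"spin":0},
  {"fingers":0.7,"linear":[0,2.4,-0.4],"spin":0},
  {"fingers":0.7,"linear":[0,2.8,-0.4],"spin":0},
  {"fingers":0.7,"linear":[0,3.2,-0.4],"spin":0},
])

```text
time: 12.88
tcp_pos: [0.5111, -0.03, 0.1842]
eef_rot: [0.0, 0.759, 0.652, 0.0]
force: [-0.5, 0.3, 0.1]
opening: 0.0598
grip_force: 0.2
```

>>> drive_tool([
  {"fingers":0.7,"linear":[0,0.4,0],"spin":0},
  {"fingers":0.7,"linear":[0,0.8,0],"spin":0},
  {"fingers":0.7,"linear":[0,1.2,0],"spin":0},
  {"fingers":0.7,"linear":[0,1.5,0],"spin":0},
  {"fingers":0.7,"linear":[0,1.5,0],"spin":0},
  {"fingers":0.7,"linear":[0,1.5,0],"spin":0},
])

```text
time: 13.38
tcp_pos: [0.5255, -0.0322, 0.1841]
eef_rot: [-0.0, 0.759, 0.652, -0.0]
force: [0.6, 0.0, 0.2]
opening: 0.0599
grip_force: 0.0
```

Run:
```python
from m import *
st();n='side'
c=vision.capture(n)
cr=c['img'][150:270,230:350,::-1]; cv2.imwrite('pics/s7c.png',cv2.resize(cr,(600,600),interpolation=cv2.INTER_CUBIC))
```

```text
{'time': 13.3833, 'joint_positions': [-0.083, 0.2867, 1.7603, -0.0001, 1.0949, 0.0686], 'tcp_pos': [0.5255, -0.0322, 0.1841], 'eef_rot': [-0.0001, 0.7586, 0.6515, -0.0001], 'force': [0.5976, 0.0382, 0.1908], 'opening': 0.0599, 'grip_force': 0.0}
```

View pics/s7c.png

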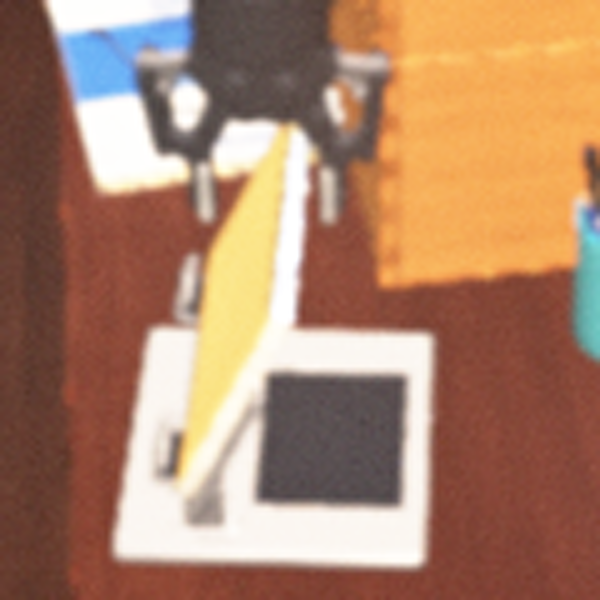

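Crop: the notebook lies back on the rest with its foot in both hooks ((185,480) near, far hook at (190,285)) and the fingers clear on both sides. Retreat straight up.

>>> drive_tool([
  {"fingers":0.7,"linear":[0,-0.2,-2],"spin":0},
  {"fingers":0.7,"linear":[0,-0.2,-4],"spin":0},
  {"fingers":0.7,"linear":[0,-0.2,-7],"spin":0},
  {"fingers":0.7,"linear":[0,-1,-11],"spin":0},
  {"fingers":0.7,"linear":[0,-4,-14],"spin":0},
  {"fingers":0.7,"linear":[0,-7,-15],"spin":0},
  {"fingers":0.7,"linear":[0,-7,-15],"spin":0},
  {"fingers":0.7,"linear":[0,-7,-15],"spin":0},
])

```text
time: 14.1
tcp_pos: [0.4554, -0.0215, 0.3355]
eef_rot: [0.001, 0.759, 0.652, 0.001]
force: [0.3, -0.4, -0.8]
opening: 0.0596
grip_force: 0.0
```

Run:
```python
from m import *
L=np.array([-F[1],F[0]])
for n in ('wrist','side','top'):
    c=vision.capture(n);a=cloud(c).reshape(-1,3);a=a[~np.isnan(a[:,0])]
    q=a[:,:2]-H;f=q@F;l=q@L
    a=a[(f>-.03)&(f<.07)&(abs(l)<.14)&(a[:,2]>.085)&(a[:,2]<.21)]
    if len(a)<50: print(n,len(a)); continue
    a=a[::max(1,len(a)//8000)]
    nn,cc,m=plane(a,th=.002,cond=lambda k:abs(k[2])<.8 and abs(k[:2]@L)<.15)
    Q=a[m];xa=np.array([0,0,1])-nn*nn[2];xa/=np.linalg.norm(xa);y=np.cross(nn,xa);y*=np.sign(y[1])
    th=np.radians(65.5);X=np.r_[np.cos(th)*F,np.sin(th)];Z=np.r_[-np.sin(th)*F,np.cos(th)];O=np.r_[H,.036]+.017*X+.012*Z
    D=Q-O;l=D@np.r_[L,0];x=D@X;z=D@Z
    print(n,m.sum(),'angle',np.degrees(np.arccos(nn[2])).round(2),'yaw',np.degrees(np.arctan2(-nn[1],-nn[0])).round(2),'l',np.percentile(l,[.5,99.5]).round(4),'x',np.percentile(x,[.5,99.5]).round(4),'z',np.percentile(z,[5,50,95]).round(4))
st()
```

```text
wrist 7800 angle 65.46 yaw -8.71 l [-0.098   0.1091] x [0.0271 0.1497] z [0.0106 0.0115 0.0122]
side 617 angle 65.34 yaw -8.6 l [-0.1018  0.1088] x [0.0272 0.1496] z [0.0092 0.0108 0.0117]
top 526 angle 65.54 yaw -8.92 l [-0.099  -0.0313] x [0.0269 0.1511] z [0.0094 0.0111 0.0128]
{'time': 14.25, 'joint_positions': [-0.0725, 0.0822, 1.637, -0.0002, 1.4238, 0.0791], 'tcp_pos': [0.4565, -0.0217, 0.3332], 'eef_rot': [-0.0005, 0.7586, 0.6515, -0.0006], 'force': [-0.0671, 0.5006, -0.1468], 'opening': 0.0598, 'grip_force': 0.0}
```

The notebook is flat at 65.4° in three views, centred to within 5 mm, and its middle sits about 75 mm up from the ledge. Handing in.

```bash
python3 -c "
from workcell import arm
print(arm.close_job())"
```

```text
the job is handed in; nothing more can be done
None
```

The rest stood untouched at about 66°, and with the notebook centred and flat in both hooks it measures about 65.4°; I handed the job in at about 14 s, and the call did not return a verdict.

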